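Load a filter cartridge past the sprung flap of a vacuum dock

ROBOT

A 6-joint arm with a two-finger parallel gripper is mounted at the origin on the work surface. World frame = base frame: x ahead of the robot, y to its left, z up, the work surface at z = 0. Lengths are in m, angles in rad, forces in N, time in s.
With the tool pointing down it reaches from about 0.325 to 0.85 m from the base axis. Payload 4.4 kg.
Tool frame: the origin (TCP) lies midway between the tips of the shut fingers; the grasp point (between the pads) lies 19 mm behind it (pinch_z is the distance from the TCP to the grasp point, in m); z points along the fingers, y is the direction in which the jaws open and shut (so a half turn about z gives the same grasp; the last joint's range is limited). The gripper opens to 94 mm and grips with 3 to 60 N. Pads are 16 mm wide; open, the fingers measure 119 mm over their backs; the gripper's body (75 mm by 177 mm) begins 78 mm behind the grasp point.
Start: joints at [-1.288, 0.207, 1.542, -0, 1.393, -0.15], TCP at [0.241, -0.522, 0.205] pointing down, gripper open.
Joint ranges: [-2.73, 2.73], [-0.86, 2.22], [0.23, 2.46], [-1.11, 4.25], [0.08, 2.63], [-2.82, 2.82]. Speed limits (rad/s): [2.79, 2.79, 3.14, 3.14, 3.14, 3.14].

INTERFACE

Orientations are given as a rotation vector (axis times angle).
In Python, from plant import * gives the robot as it stands. Calls block until the motion is done:
- move_pose(position, orientation): joint-space move of the TCP to a pose.
- servo_line(position, rot=None, rate=0.15): straight line of the TCP; rot=None keeps the orientation; rate is the mean speed in m/s.
- set_joints(angles): joint-space move.
- command_gripper(opening, squeeze=None): opening from 0.0 (shut) to 1.0 (fully open); squeeze is the grip in N (None keeps the last); returns when the fingers have stopped.
- dwell(seconds).
- ik(position, orientation): joint angles nearest the present ones, or None.
- sense(): the state.
- read_camera(name): name is "scene" or "top"; returns a dict with "color" (400x640x3 uint8, red, green, blue), "K" (3x3 intrinsics, pixels), "rvec" (rotation vector, rad) and "tvec" (3), from world to camera coordinates, as OpenCV has them. Camera axes: x right, y down, z forward; pixel columns grow to the right and rows downward; lengths in m; the calibration is good to about 2 mm. A picture is of the moment at which its call begins. There is no depth.
A pose or a line that the arm cannot do raises IKError and nothing moves.
- job_done(): hands the job in, once; it reports no verdict.
Trained networks look in the newest picture that a camera, given by its name, has taken for a name from the list of things; names that differ only in an ending like _2 or _b are one class to them, and where a whole thing is asked for, a point or a joint stands for the part that bears it (a point fixed in the world has none). Each returns a list of dicts, best first, with "conf" (0 to 1); they miss things now and then, are a little off and sometimes report something else, mostly with a low value. They report only what shows in the picture. A call takes as long as a camera call.
- find_in(camera, label): "point" ([column, row] in pixels, amid what is visible of it).
- masks_of(camera, label): "mask" (400x640 bool, what is visible of it) and "point" ([column, row] in pixels, amid what is visible of it).
- pinpoint(camera, label): "point" ([column, row] in pixels: a listed point, or the origin of a listed thing).
The state is a dict: "time_s": time; "joint_pos": joint angles; "joint_vel": joint speeds; "joint_torque": joint torques, N m; "tool_pos": TCP position; "tool_rot": TCP orientation; "force": force on the tool from outside, world axes, zero at the start; "wrist_torque": the same for the moment, N m; "gripper_width": opening from 0.0 (shut) to 1.0 (fully open).
Only numpy, scipy, OpenCV 4.12 (cv2) and the standard library are available. Lean on these libraries where they do the work, as an engineer would, in place of code of your own. Each camera call takes 0.05 s, during which the arm holds its last target. There are 200 camera calls.

TASK

Take the fresh filter cartridge (green cap) out of the white rack, push the dock's orange spring flap back with it and hold it back while you lower the cartridge upright into the pocket between the flap and the grey front wall. Slide it down by feel until it is fully home, with the sprung seat at the bottom pressed in about 5 mm but not rammed to its stop, then let go. Leave the red-capped cartridge and everything else on the bench alone.

Things in the scene. Friction and masses are not known exactly. Their poses are not given: they have to be found in the camera images.
- fresh: Fresh filter cartridge: upright grey rectangular block with a green cap, 24 (its x) x 40 (its y) x 120 (its z, up) mm, about 0.28 kg, the lowest 6 mm a slightly narrower dark foot (22 x 37). Origin at the centre of its underside. It looks the same turned by half a turn. Stands 26 mm deep in one of the rack's two slots, sides free for a grasp across its 40 mm width.
- spent: Spent cartridge, same shape and size with a red cap, in the rack's other slot (70 mm away along the rack's x). To be left alone.
- rack: White rack block, fixed, 150 (x) x 85 (y) x 32 mm high; origin at the centre of its underside. Slots at x = -35 and +35 mm, 28 x 44 mm, 26 mm deep.
- dock: Fixed dock; origin on the table, x to its back, z up (mm in its frame below). Base plate 10 thick, x -45..155, y -60..60. At its front a narrow pocket with a low grey surround and a higher grey front wall, shut by a leaning orange flap. Behind the flap a white electronics box x 71..153, y -58..58, 88 high, with screen and knob.
- front_wall (a point): Middle of the front wall's rounded top: dock x = -3, y = 0, z = 92 mm. The wall is 6 mm thick (dock x -6..0) and 40 mm wide in y. The cartridge's underside must pass above it.
- pocket_mouth (a point): Centre of the pocket at the height of the front wall's top (dock x = 13.5, y = 0, z = 92 mm); axes as the dock's. Pocket: dock x 0..26.5, y -22.5..22.5 mm. Its side walls, 6 mm thick, reach only z = 56 (flared lead-ins to 64), its rear wall z = 52 (lead-in to 60); above that the sides are open, with room for fingers that straddle the cartridge in y.
- flap_edge (a point): Middle of the flap's dark rubber edge bar (8 mm thick, 34 mm long along y). Shut, it hangs over the front wall at dock x = -6, z = 126 mm; with a cartridge in the pocket about x = 27, z = 141. Pushing down on the flap only jams it: push it from the front, towards the dock's +x, with the cartridge's foot above the front wall and below the bar.
- flap (a joint): Angle of the flap (100 x 32 mm, hinged at dock x = 52, z = 44 mm), rad: 0 shut, grows pushed back, stop 0.55; about 0.36 with the cartridge in the pocket. The spring pushes back with about 2.5 N shut, 3 to 4 N there, pressing the cartridge to the front wall; friction (some 2 to 8 N) then holds it, so it does not fall to the seat nor come back.
- seat (a joint): Sprung seat, the pocket's floor, m: 0 free, grows pressed down, hard stop 0.012. It gives 1 mm per 0.8 N after the first 0.8 N (5 mm takes 5 N over the sliding friction). Fully home is 0.002 to 0.010; beyond, it is overstrained. Let go, the cartridge may creep up 1 to 3 mm. The seat's height is hidden and varies: the cartridge's underside first meets it 22 to 43 mm above the table.
- flask: Round glass flask on a dark ring, 120 mm wide, 162 high; origin under its centre. Bystander.
- solvent: Amber bottle, 70 mm wide, 170 high; origin under its centre. Bystander.
- beaker: Glass beaker, 72 mm wide, 85 high; origin under its centre. Bystander.
- jar: White jar with black lid, 60 mm wide, 70 high; origin under its centre. Bystander.
- stopper: Blue stopper, 38 mm wide, 32 high; origin under its centre. Bystander.
- spatula: Small spatula lying on the bench, 180 mm long. Bystander.

How it is judged:
By the outcome, as a careful person would: the job done as asked, in the order asked, and still so for the second after the job is handed in, with the robot touching nothing.
It also fails if it takes over 62 s, if anything falls off the work surface, if the arm or the gripper's body presses on something with over 40 N, if the wrist force passes 120 N, or if a joint passes its speed limit or range.

## Working session

There is one attempt and no reset: what is moved stays moved. The work goes in short steps, each a Python script; the robot and the scene stay as the last script left them, time stands still between calls to the robot, and variables do not carry over. Pictures are saved under pics/ and viewed, about 8 in all and at most 12, crops included, and the job is handed in when it is done.

```bash
ls; mkdir -p pics
cat > h.py <<'E'
from plant import *
import numpy as np, cv2
from scipy.spatial.transform import Rotation as R
def shot(c,fn=None):
    d=read_camera(c)
    if fn: cv2.imwrite('pics/'+fn,d['color'][:,:,::-1])
    return d
def proj(d,P): return cv2.projectPoints(np.float64(P).reshape(-1,3),np.float64(d['rvec']),np.float64(d['tvec']),np.float64(d['K']),None)[0].reshape(-1,2)
def ray(d,p):
    Rm=cv2.Rodrigues(np.float64(d['rvec']))[0]; K=np.array(d['K']); t=np.array(d['tvec']).ravel()
    return -Rm.T@t, Rm.T@np.linalg.inv(K)@np.array([p[0],p[1],1.])
def atz(d,p,z):
    o,v=ray(d,p); return o+v*(z-o[2])/v[2]
E
python3 - <<'E'
from h import *
d={c:shot(c,c+'0.png') for c in('scene','top')}
for c in d:
    print(c,ray(d[c],(320,200)))
    for l in ['fresh','spent','rack','dock','front_wall','pocket_mouth','flap_edge']:
        r=pinpoint(c,l)[:2]
        z={'front_wall':.092,'pocket_mouth':.092,'flap_edge':.126,'fresh':.006,'spent':.006}.get(l,0)
        print(l,[(np.round(x['point'],1),round(x['conf'],2),atz(d[c],x['point'],z).round(4)) for x in r])
    for l in ['fresh','spent']:
        r=find_in(c,l)[:2]; print(l,'find',[(np.round(x['point'],1),round(x['conf'],2)) for x in r])
E
```

```text
pics
scene (array([ 1.49966691, -0.21205168,  0.86379796]), array([-0.75172796,  0.15968983, -0.64003787]))
fresh [(array([392. , 206.5]), 0.89, array([0.5777, 0.202 , 0.006 ]))]
spent [(array([382.7, 192.7]), 0.59, array([0.5086, 0.1973, 0.006 ]))]
rack [(array([386.9, 200.6]), 0.76, array([0.5413, 0.1996, 0.    ])), (array([271.4, 280. ]), 0.39, array([ 0.7595, -0.1872,  0.    ]))]
dock [(array([249.3, 217.8]), 0.68, array([ 0.5102, -0.2157,  0.    ]))]
front_wall [(array([245.8, 193.8]), 0.7, array([ 0.5124, -0.2139,  0.092 ]))]
pocket_mouth [(array([244.7, 198.9]), 0.96, array([ 0.5341, -0.2191,  0.092 ]))]
flap_edge [(array([244.9, 186.5]), 0.86, array([ 0.5233, -0.2129,  0.126 ]))]
fresh find [(array([252.8, 225.3]), 0.74), (array([392.8, 187.1]), 0.68)]
spent find [(array([382.8, 173.5]), 0.67), (array([254.8, 224.2]), 0.39)]
top (array([0.48996665, 0.02304518, 1.24007485]), array([ 0.06969518, -0.01117127, -0.99753398]))
fresh [(array([257.1, 197.3]), 0.75, array([0.5897, 0.197 , 0.006 ]))]
spent [(array([260.2, 200.3]), 0.72, array([0.5804, 0.1879, 0.006 ])), (array([258.7, 224.2]), 0.66, array([0.5093, 0.1937, 0.006 ]))]
rack [(array([257.8, 212.5]), 0.81, array([0.5444, 0.1966, 0.    ]))]
dock [(array([397. , 218.7]), 0.59, array([ 0.5135, -0.2209,  0.    ]))]
front_wall [(array([398.3, 220.7]), 0.62, array([ 0.5061, -0.2062,  0.092 ])), (array([167.2, 253.4]), 0.5, array([0.4354, 0.4338, 0.092 ]))]
pocket_mouth [(array([401.8, 211.9]), 0.65, array([ 0.5303, -0.217 ,  0.092 ]))]
flap_edge [(array([406.1, 216. ]), 0.69, array([ 0.5177, -0.2211,  0.126 ]))]
fresh find [(array([254.6, 197. ]), 0.61)]
spent find [(array([255.3, 225.2]), 0.75), (array([254.6, 198.2]), 0.62)]
```

View pics/scene0.png

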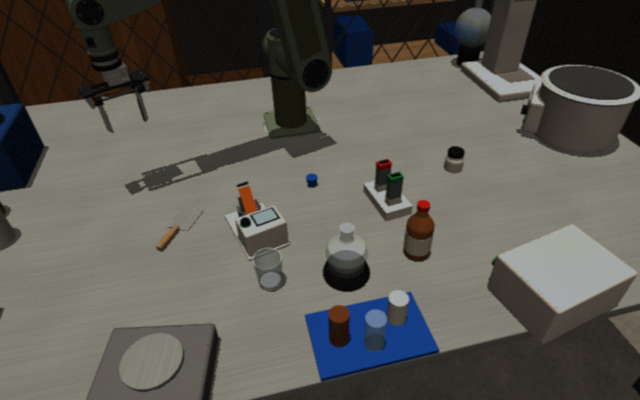

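View pics/top0.png

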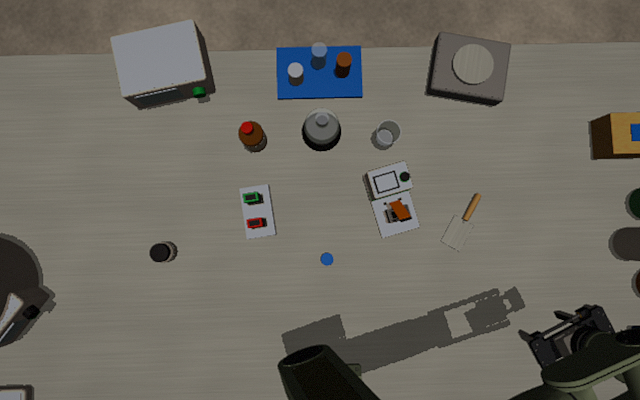

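The scene view shows the rack at about (388,198) with green cap (395,180) and red cap (383,165), and the dock at (257,225) with the orange flap at (246,200). In the top view the rack is at (258,211), the green cap at (253,198), the flap at (398,211) and the dock's box behind it at (388,181), with the beaker just beyond. Next I fit the poses to silhouettes.

```bash
cat > fit.py <<'E'
from h import *
from scipy.optimize import minimize
S=8
def box(x0,x1,y0,y1,z0,z1): return np.array([[x,y,z] for x in(x0,x1) for y in(y0,y1) for z in(z0,z1)])/1000.
def place(P,p): 
    c,s=np.cos(p[2]),np.sin(p[2]); return P@np.array([[c,s,0],[-s,c,0],[0,0,1]])+[p[0],p[1],0]
def sil(d,parts,p,sub=()):
    m=np.zeros((400,640),np.uint8); 
    big=np.zeros((400*4,640*4),np.uint8)
    for v,L in((1,parts),(0,sub)):
        for P in L:
            q=(proj(d,place(P,p))+.5)*4-.5
            cv2.fillConvexPoly(big,cv2.convexHull(np.round(q*16).astype(np.int32)),v*255,shift=4)
    return cv2.resize(big,(640,400),interpolation=cv2.INTER_AREA)/255.
base=box(-45,155,-60,60,0,10); ebox=box(71,153,-58,58,10,88)
fl=np.array([[x,y,z] for x,z in((52,44),(-6,126),(-9,130),(-3,122)) for y in(-17,17)])/1000.
pock=box(-6,32.5,-28.5,28.5,10,56); wall=box(-6,0,-20,20,10,92)
dockp=[base,ebox,fl,pock,wall]
rackp=[box(-75,75,-42.5,42.5,0,32),box(-47,-23,-20,20,6,126),box(23,47,-20,20,6,126)]
def fit(ds,masks,parts,p0):
    def cost(u):
        p=[u[0],u[1],u[2]/5]
        return sum(np.abs(sil(ds[c],parts,p)-masks[c]).sum() for c in masks)
    u0=[p0[0],p0[1],p0[2]*5]
    r=minimize(cost,u0,method='Nelder-Mead',options=dict(initial_simplex=np.array([u0]+[np.array(u0)+e for e in(np.eye(3)*[.01,.01,.4])]),xatol=1e-4,fatol=.1))
    return np.array([r.x[0],r.x[1],r.x[2]/5]),r.fun
def draw(d,parts,p,fn,c,s=5,w=80):
    u,v=c; im=d['color'][v-w*3//4:v+w*3//4,u-w:u+w,::-1]
    im=cv2.resize(im,None,fx=s,fy=s,interpolation=cv2.INTER_CUBIC); im=cv2.convertScaleAbs(im,alpha=1.3)
    for P in parts:
        q=(proj(d,place(P,p))-[u-w,v-w*3//4]+.5)*s
        for i in range(8):
            for j in range(i):
                if len(P)==8 and bin(i^j).count('1')==1: cv2.line(im,tuple(int(a) for a in q[i]),tuple(int(a) for a in q[j]),(255,0,255),1)
    return im
E
python3 - <<'E'
from fit import *
d={c:shot(c) for c in('scene','top')}
ctr={'dock':{'scene':(257,220),'top':(395,198)},'rack':{'scene':(388,190),'top':(258,210)}}
res={}
for l,parts,p0,names in(('dock',dockp,(.513,-.218,.25),['dock','flap']),('rack',rackp,(.542,.198,.08),['rack','fresh','spent'])):
    M={}
    for c in d:
        m=np.zeros((400,640),bool)
        for n in names:
            r=masks_of(c,n)
            for x in r[:2]:
                if np.hypot(*(np.array(x['point'])-ctr[l][c]))<45 and x['conf']>.4: m|=np.array(x['mask'])
        M[c]=m
    for sub in(['scene'],['top'],['scene','top']):
        best=min((fit(d,{c:M[c] for c in sub},parts,(p0[0],p0[1],y)) for y in(p0[2],-p0[2])),key=lambda t:t[1])
        print(l,sub,best[0].round(4),round(best[1],1),[int(M[c].sum()) for c in sub])
    res[l]=best[0]
np.save('res.npy',res)
ims=[draw(d[c],parts,res[l],'',ctr[l][c],s=5,w=40) for l,parts in(('dock',dockp),('rack',rackp)) for c in d]
cv2.imwrite('pics/ov.png',np.vstack([np.hstack(ims[:2]),np.hstack(ims[2:])]))
E
```

```text
dock ['scene'] [ 0.5125 -0.2184  0.2428] 267.2 [2631]
dock ['top'] [ 0.5166 -0.2156  0.2633] 138.9 [2832]
dock ['scene', 'top'] [ 0.5155 -0.2167  0.2464] 472.5 [2631, 2832]
rack ['scene'] [0.5459 0.1935 0.1069] 94.8 [1760]
rack ['top'] [0.548  0.1955 0.129 ] 279.9 [1331]
rack ['scene', 'top'] [0.5473 0.1945 0.1174] 412.7 [1760, 1331]
```

View pics/ov.png

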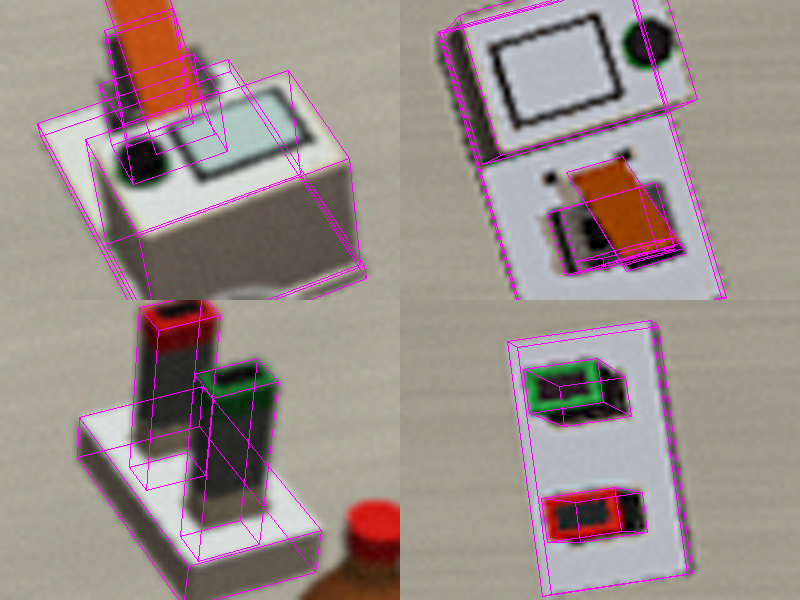

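The overlays agree with the picture to about 1 px in both views, so dock and rack are known to about 2 mm. The rest I can find by feel. First the grasp.

```bash
cat >> h.py <<'E'
def rot(yaw,flip=0): return (R.from_euler('z',yaw+np.pi*flip)*R.from_euler('x',np.pi)).as_rotvec()
def F(): return np.array(sense()['force'])
E
python3 - <<'E'
from h import *
p=np.load('res.npy',allow_pickle=True).item()['rack']
g=[p[0]+.035*np.cos(p[2]),p[1]+.035*np.sin(p[2])]
for f in(0,1):
    print(f,[ik(np.array(a),rot(y,f)) for a,y in(((*g,.2),p[2]),((.52,-.22,.2),.25))])
E
```

```text
0 [array([0.18826141, 0.29455016, 1.44415331, 0.        , 1.40288919,
       1.64169651]), array([-5.53508050e-01,  1.89167183e-01,  1.57371917e+00, -4.44089210e-16,
        1.37870630e+00,  7.67288277e-01])]
1 [array([ 0.18826141,  0.29455016,  1.44415331,  0.        ,  1.40288919,
       -1.49989614]), array([-0.55350805,  0.18916718,  1.57371917,  0.        ,  1.3787063 ,
       -2.37430438])]
```

Run:
```python
from h import *
p=np.load('res.npy',allow_pickle=True).item()['rack']
g=[p[0]+.035*np.cos(p[2]),p[1]+.035*np.sin(p[2])]
r=rot(p[2],0); H=.063 # TCP above cartridge underside
print(F(),sense()['time_s'])
move_pose(np.array([*g,.24]),r)
servo_line(np.array([*g,.006+H]),rate=.1)
f0=F(); command_gripper(0.0,6); print('soft',F()-f0,sense()['gripper_width'])
command_gripper(0.0,35); print('hard',F()-f0,sense()['gripper_width'],sense()['time_s'])
servo_line(np.array([*g,.012+H]),rate=.03); print('lift',F()-f0)
servo_line(np.array([*g,.19+H]),rate=.15); dwell(.2); print('up',F()-f0,sense()['gripper_width'],sense()['tool_pos'],sense()['time_s'])
d=[shot('top'),shot('scene')]
from fit import draw,box
P=[box(-12,12,-20,20,0,120)]; 
ims=[]
for x in d:
    Q=[P[0]+[0,0,.19]]; u=proj(x,[*g,.25])[0]
    ims.append(draw(x,Q,(*g,p[2]),'',tuple(int(a) for a in u),s=5,w=40))
cv2.imwrite('pics/grip.png',np.hstack(ims))
```

```text
[0.48395861 0.53756576 0.54451914] 1.6
soft [ 0.6721798 -0.2010408 -0.0607123] 0.42468771038558545
hard [0.09655358 0.25700048 0.12222165] 0.426146569540568 7.3583
lift [ 0.72275482  0.52039832 -3.86294761]
up [ 0.54933454  0.65073007 -3.4597207 ] 0.42646998125423463 [0.58154034 0.19854696 0.25184676] 9.2417
```

View pics/grip.png

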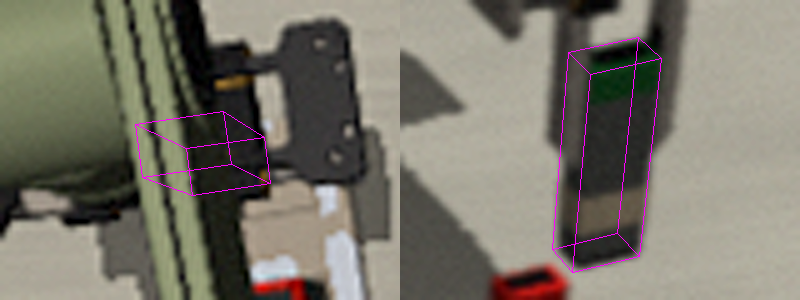

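The cartridge is held upright; in the right crop the green cap at (625,80) and foot at (600,250) match the predicted box. Next is the transfer and pushing the flap back.

```bash
cat >> h.py <<'E'
D=np.load('res.npy',allow_pickle=True).item()['dock'].copy(); D[2]=.25; H=.063
Rz=R.from_euler('z',D[2]).as_matrix()
def W(x,y,z): # mm dock of cartridge underside -> TCP world (z above table)
    v=Rz@np.array([x,y,0])/1000; return np.array([D[0]+v[0],D[1]+v[1],z/1000+H])
def S(f0=0):
    s=sense(); f=Rz.T@(np.array(s['force'])-f0); t=np.array(s['tool_pos'])-[D[0],D[1],H]; t=Rz.T@t*1000
    return t,f,s['time_s']
def log(tag,f0=0):
    t,f,ts=S(f0); print(tag,'pos',t.round(1),'F',f.round(2),'t',round(ts,1)); return t,f
E
python3 - <<'E'
from h import *
r=rot(D[2],0)
move_pose(W(-52,0,190),r); log('above')
servo_line(W(-52,0,104.5),rate=.12); dwell(.2)
f0=F(); np.save('f0.npy',f0); log('pre')
for x in(-40,-28,-20,-10,0,8,14,17):
    servo_line(W(x,0,104.5),rate=.05); log('push',f0)
d=shot('scene','push.png'); c=shot('top')
a=d['color'][140:260,180:340,::-1]; b=c['color'][140:260,320:480,::-1]
cv2.imwrite('pics/push2.png',cv2.resize(np.hstack([a,b]),None,fx=2.5,fy=2.5,interpolation=cv2.INTER_CUBIC))
E
```

```text
above pos [-51.4   0.5 190.1] F [ 0.52  0.21 -3.03] t 11.0
pre pos [-51.4  -0.6 105.6] F [-0.07 -0.32 -3.3 ] t 12.0
push pos [-39.6   0.  104.5] F [ 0.06 -0.15  0.08] t 12.4
push pos [-2.770e+01  1.000e-01  1.044e+02] F [-0.16  1.11 -0.32] t 12.8
push pos [-2.060e+01  1.000e-01  1.041e+02] F [-2.62  1.16  0.3 ] t 13.1
push pos [-1.040e+01 -1.000e-01  1.045e+02] F [-4.11 -0.38  2.14] t 13.5
push pos [-1.000e-01 -1.000e-01  1.044e+02] F [-3.64 -0.32  1.93] t 13.8
push pos [8.000e+00 1.000e-01 1.044e+02] F [-3.   -0.54  0.66] t 14.1
push pos [1.390e+01 1.000e-01 1.043e+02] F [-4.18  0.38  2.23] t 14.4
push pos [1.700e+01 1.000e-01 1.044e+02] F [-2.95  1.25  2.22] t 14.7
```

View pics/push2.png

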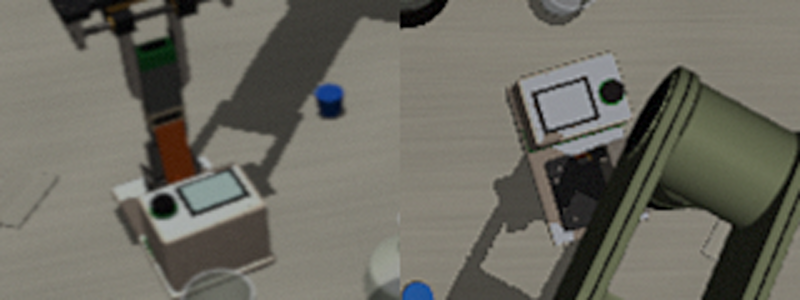

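The flap is pushed back behind the cartridge: the orange is at (175,150) with the green cap above it at (155,50). Contact came at about dock x = -22, as predicted. Next I lower below the wall top and feel for the front wall.

Run:
```python
from h import *
f0=np.load('f0.npy')
def avg(n=4):
    a=[]
    for _ in range(n): dwell(.03); a.append(S(f0)[1])
    return np.mean(a,0)
ok=True
for z in(98,91,84,78):
    servo_line(W(17,0,z),rate=.04); t,f=log('down',f0)
    if f[2]>12 or abs(f[0])>14: print('STOP'); ok=False; break
if ok:
    b=avg(); print('base',b.round(2))
    for x in np.arange(16,7,-.75):
        servo_line(W(x,0,z),rate=.03); f=avg(3); print(x,S()[0].round(2),f.round(2))
        if f[0]>b[0]+5: break
    print(S()[2])
```

```text
down pos [16.7 -0.  97.2] F [-1.78 -0.27 -0.81] t 15.1
down pos [16.7  0.2 90.1] F [-2.59 -0.   -1.98] t 15.4
down pos [16.8  0.2 83.3] F [-2.59 -0.29 -1.21] t 15.7
down pos [16.8  0.1 77.4] F [-2.43 -0.57 -0.96] t 16.0
base [-2.53 -0.47 -1.42]
16.0 [15.91  0.31 77.83] [-2.18  0.39 -2.25]
15.25 [15.22  0.25 77.95] [-2.88  0.76 -1.87]
14.5 [14.48  0.1  78.  ] [-2.09  0.54 -0.92]
13.75 [ 1.375e+01 -7.000e-02  7.807e+01] [-2.87  0.69 -1.44]
13.0 [13.01 -0.09 78.06] [-1.93  0.57 -1.31]
12.25 [12.27 -0.13 78.07] [-2.75 -0.2  -1.06]
11.5 [11.78 -0.12 78.09] [-1.27 -0.82 -1.25]
10.75 [11.58 -0.11 78.13] [ 1.72 -0.24 -3.23]
10.0 [11.39 -0.09 78.2 ] [ 5.15 -0.24 -5.3 ]
19.3083
```

The front wall is felt at tool x≈11.8 (12 expected). I back off to 12.5 and descend through the lead-ins, watching the forces.

Run:
```python
from h import *
f0=np.load('f0.npy')
x,y=12.5,0.
def avg(n=3):
    a=[]
    for _ in range(n): dwell(.03); a.append(S(f0)[1])
    return np.mean(a,0)
servo_line(W(x,y,77),rate=.03)
for z in(72,68,65,62,60,58,56,54,52,50,48):
    servo_line(W(x,y,z),rate=.03); f=avg(); print(z,S()[0].round(2),f.round(2))
    if f[2]>9 or abs(f[1])>6 or abs(f[0])>9: print('STOP'); break
print(S()[2])
```

```text
72 [11.94 -0.32 71.75] [-2.88 -0.72  1.32]
68 [12.09  0.28 67.34] [-2.83 -0.95 -0.99]
65 [12.35  0.25 64.57] [-2.45 -0.42 -0.24]
62 [1.246e+01 6.000e-02 6.179e+01] [-3.23  0.15  0.21]
60 [ 1.249e+01 -3.000e-02  5.996e+01] [-3.1  0.   0.6]
58 [ 1.248e+01 -2.000e-02  5.792e+01] [-3.41 -0.23  0.76]
56 [1.246e+01 2.000e-02 5.583e+01] [-3.18 -0.57  0.97]
54 [12.46  0.06 53.8 ] [-3.58 -0.56  0.91]
52 [1.243e+01 5.000e-02 5.181e+01] [-2.96 -0.38  0.76]
50 [12.46  0.06 49.82] [-3.47 -0.38  1.23]
48 [12.46  0.05 47.83] [-2.92 -0.5   1.44]
23.5083
```

No side contact. Next I slide down in 1 mm steps until the seat pushes back.

Run:
```python
from h import *
f0=np.load('f0.npy')
x,y=12.5,0.
def avg(n=4):
    a=[]
    for _ in range(n): dwell(.03); a.append(S(f0)[1])
    return np.mean(a,0)
L=[]
for z in np.arange(47,14,-1.):
    servo_line(W(x,y,z),rate=.03); f=avg(); t=S()[0]; L.append((t[2],f[2])); print(z,t.round(2),f.round(2))
    b=np.median([q[1] for q in L[:-4]]) if len(L)>5 else 1.4
    if f[2]>b+3.6 or abs(f[1])>7 or abs(f[0])>9: print('STOP',b); break
print(S()[2])
```

```text
47.0 [1.251e+01 3.000e-02 4.698e+01] [-3.78 -0.19  1.6 ]
46.0 [12.5   0.   45.98] [-2.99 -0.24  1.78]
45.0 [12.46 -0.   44.93] [-3.5  -0.34  1.72]
44.0 [ 1.248e+01 -3.000e-02  4.394e+01] [-3.18 -0.27  1.36]
43.0 [12.48  0.   42.92] [-3.3  -0.17  1.76]
42.0 [1.248e+01 2.000e-02 4.193e+01] [-3.93 -0.01  1.37]
41.0 [1.249e+01 3.000e-02 4.091e+01] [-3.65 -0.17  1.46]
40.0 [12.62 -0.06 40.07] [-3.38  0.08  2.31]
39.0 [12.6  -0.07 39.12] [-3.    0.46  3.47]
38.0 [12.6  -0.07 38.11] [-3.42  0.43  4.57]
37.0 [12.58 -0.04 37.07] [-3.12  0.3   5.67]
STOP 1.599113202823291
27.725
```

The seat was met at about 40.5 mm, and the slope confirms the spring. I press to about 5.8 mm, let go and retreat straight up.

Run:
```python
from h import *
f0=np.load('f0.npy')
x,y=12.5,0.
for z in(36,35.3,34.7):
    servo_line(W(x,y,z),rate=.02); dwell(.1); log(z,f0)
dwell(.3); log('settled',f0)
command_gripper(0.75); log('open',f0)
servo_line(W(x,y,60),rate=.06); log('up',f0)
servo_line(W(x,y,190),rate=.15)
move_pose(np.array([.30,-.45,.30]),rot(-1.2)) if ik(np.array([.30,-.45,.30]),rot(-1.2)) is not None else print('noik')
d={c:shot(c) for c in('scene','top')}
log('away')
from fit import *
ims=[]
from scipy.optimize import minimize_scalar
for c,ct in(('scene',(250,200)),('top',(398,205))):
    ims.append(draw(d[c],[box(0,24,-20,20,34.7,154.7)],D,'',ct,s=5,w=40))
a=cv2.resize(d['scene']['color'][:,:,::-1],(400,250)); b=cv2.resize(d['top']['color'][:,:,::-1],(400,250))
cv2.imwrite('pics/fin.png',np.vstack([np.hstack(ims),np.hstack([a,b])]))
for l in('fresh','flap_edge'):
  for c in d:
    r=pinpoint(c,l)[:1]; print(l,c,r, proj(d[c],place(np.array([[12,0,34.7]])/1e3 if l=='fresh' else np.array([[27,0,141.]])/1e3,D)))
```

```text
36 pos [12.6 -0.1 36.1] F [-3.28  1.1   5.31] t 28.1
35.3 pos [12.6 -0.1 35.4] F [-3.66  0.69  7.35] t 28.4
34.7 pos [12.6 -0.1 34.8] F [-3.55  0.55  8.13] t 28.8
settled pos [12.6 -0.  34.8] F [-3.53  0.25  7.78] t 29.1
open pos [12.6 -0.  34.7] F [ 0.27 -0.25  3.77] t 29.7
up pos [12.6 -0.2 60.5] F [0.26 0.39 2.51] t 30.3
away pos [-265.5 -172.2  236.6] F [ 0.03 -0.22 -0.15] t 32.7
fresh scene [{'point': [250.3, 212.1], 'conf': 0.54}] [[249.08630216 212.51524183]]
fresh top [{'point': [399.3, 212.5], 'conf': 0.76}] [[396.66855925 213.81692715]]
flap_edge scene [{'point': [244.2, 187.4], 'conf': 0.88}] [[245.93195421 185.999874  ]]
flap_edge top [{'point': [401.5, 205.3], 'conf': 0.47}] [[402.77811537 206.96947281]]
```

View pics/fin.png

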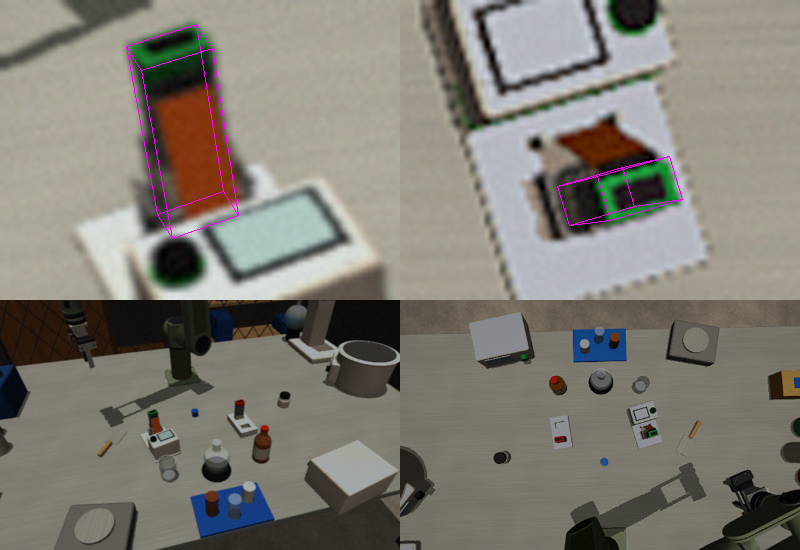

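The cartridge stands upright in the pocket. Its green cap at (165,45) in the scene crop and (640,190) in the top crop matches the pressed-home outline to about a pixel. The flap rests behind it, and nothing else has moved.

```bash
python3 -c "
from plant import *
job_done()"
```

```text
the job is handed in; nothing more can be done
```

The fresh cartridge is in the dock pocket, upright and released, with the seat pressed in about 5.5–6 mm when I let go. I handed the job in at about 33 s on the robot's clock.

- **Flap:** I pushed it back from the front with the cartridge's foot above the front wall. Contact came at about dock x = -22 mm, as predicted, at 2–4 N.
- **Pocket:** I felt the inside of the front wall at 11.8 mm (12 expected) and slid down without touching the sides.
- **Seat:** It was first met with the underside about 40.5 mm above the table. I stopped at 34.8 mm with about 6 N above the sliding friction, well short of the 12 mm stop.

**Last checks:** The final pictures match the expected pressed-home outline to about a pixel. The flap rests behind the cartridge, and the red-capped cartridge and bystanders look untouched.

**Disagreements:**
- The seat's force slope read about 1.1 N/mm instead of 0.8, so the depth is known only to about ±0.5 mm.
- One detection of the cartridge was nearly 3 pixels off.
- The 1–3 mm it may have crept up after release is too small for the cameras to show. That would leave the seat about 2.5–5 mm in, which is still within the fully-home range.

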